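# Clamp a capped sample block in a bench screw press

### The arm

A 6-joint arm with a two-finger parallel gripper is mounted at the origin on a cart in front of the work surface, level with it; the furniture and walls round the work are solid. World frame = base frame: x ahead of the robot, y to its left, z up, the work surface at z = 0. Lengths are in m, angles in rad, forces in N, time in s.
With the tool pointing down it reaches from about 0.225 to 0.875 m from the base axis. Payload 3.4 kg.
Tool frame: the origin (TCP) lies on the centre line of the jaws, within the pads' length; the fingertips stand 11 mm ahead of it and the grasp point (between the pads) lies 8 mm behind it; z points along the fingers, y is the line along which they close (so a half turn about z gives the same grasp; the last joint's range is limited). The gripper opens to 85 mm and grips with 20 to 120 N. Pads are 22 mm wide; open, the fingers measure 114 mm over their backs; the gripper's body (76 mm by 85 mm) begins 54 mm behind the grasp point. The pads swing forward as they close: fully open they stand 13 mm farther back than shut.
Start: joints at [1.044, 0.276, 1.505, -0, 1.361, -0.121], TCP at [0.227, 0.528, 0.242] pointing down, gripper open.
Joint ranges: [-2.89, 2.89], [-0.75, 2.08], [0.22, 2.7], [-1.18, 4.32], [0.11, 2.71], [-2.7, 2.7]. Speed limits (rad/s): [2.57, 2.57, 3.14, 3.14, 3.14, 3.14].

### API

Orientations are given as a unit quaternion [w, x, y, z].
In Python, from rig import manip, eyes, job gives the robot as it stands.
- The arm moves only by the tool drive_tool, never from a script. Its argument "rows" is a list of rows, each a list of 3 entries, a list of its own where there are three numbers: the turn, a rotation vector about the world's x, y, z in rad, then the shift along the world's x, y, z in cm, then the finger opening in cm, from 0 to 8.54. A call has 1 to 8 rows; each row shifts and turns the commanded pose from where the row before left it; what a row does not reach is not made up. A row lasts 1/8 s, in which the tool goes at most 62.5 mm and 10.7 degrees, less where a joint would pass 70% of its speed; a pose out of reach is approached as far as the arm can. A call is refused whole if a number of a shift passes 6.25 or a number of a turn 0.188, either way. A call with a gripper value outside its range is refused whole. The fingers move at their own pace and stop on an object; "force" is the grip in N (left out, the last holds). Time passes only in rows, so rows that do not move let the fingers close. It gives the time, the measured TCP pose, the force, the opening and the grip force at its end, in the units of the state.
- manip.get_state(): the state, without advancing time (a new reading comes with each control period).
- eyes.get_image(name): name is "scene" or "side" or "wrist"; returns the picture (400x640x3 uint8, red, green, blue); there is no depth.
- eyes.get_calibration(name): a dict with "camera_matrix" (3x3 intrinsics, pixels), "view" (4x4, takes a point from world to camera coordinates). Camera axes: x right, y up, looking along -z (the intrinsics and any distortion apply to the point x, -y, -z); pixel columns grow to the right and rows downward; lengths in m; the calibration is good to about 2 mm. A picture is of the moment at which its call begins: read the wrist's pose just before it. get_calibration takes no time and is no camera call; for the wrist camera it gives the pose at the moment of the call.
- job.sign_off(): hands the job in; it is judged then, once.
The state is a dict: "clock": time; "qpos": joint angles; "qd": joint speeds; "effort": joint torques, N m; "position": TCP position; "ee_rot": TCP orientation; "contact_force": force on the tool from outside, world axes, zero at the start; "moment": the same for the moment, N m; "width": finger opening in m; "gripper_force": force on a finger pad.
Only numpy, scipy, OpenCV 4.12 (cv2) and the standard library are available. Lean on these libraries where they do the work, as an engineer would, in place of code of your own. Each camera call takes 0.05 s, during which the arm holds its last target. There are 200 camera calls.

### The job

Clamp the capped sample block in the small bench screw press: push the loaded tray fully home under the press, wind the handwheel down until the foot just meets the block, then add a quarter of a turn more and no further. Leave the press clamped like that and let go.

Things in the scene. Friction and masses are not known exactly. Their poses are not given: they have to be found in the camera images.
- press: Grey bench screw press on the right of the table, fixed: base plate 185 x 136 mm, two steel columns, crosshead, upright screw, handwheel on top, top of handle at about 0.32 m. Origin on the table under the screw's axis; +x points from the tray's front to the press's back. Things to its left: tube racks to 90 mm, a hand pump bottle to 170 mm, farther left an analyser and a pipette on a stand to 340 mm.
- block: Sample block 54 x 54 x 45 mm, pale plastic, 16 wells closed by a grey cap mat; stands loose in the tray's nest (8 mm lips) and rides along. Origin: centre of its underside. When the tray is home it stands under the press's square 50 mm foot. More than about 175 N on it breaks it.
- tray (a joint): Slide of the aluminium tray along the press's +x, in m: 0 = pulled out (start), 0.080 = fully home on its stop. About 3 N of friction.
- tray_front (a point): Middle of the outer face of the tray's upright front plate (74 mm wide, 5 mm thick, standing from 24 to 71 mm above the table), 189 mm in front of the screw's axis at the start, 109 mm when home. Push here along the press's +x.
- wheel (a joint): Angle of the handwheel in rad; grows as it is wound clockwise seen from above, which drives the screw, wheel and handle down 16 mm a turn. The head is clamped at a different height each time, so the angle at contact is not known beforehand: it comes 0.5 to 1.6 turns after the start. The screw holds itself where it is left.
- hub (a point): Point on the screw's axis at the top of the handwheel's hub, 15 mm above the rim's centre line. The rim has a radius of 48 mm (bar 12 mm thick); the wheel goes down as it is wound.
- handle (a point): Middle of the handwheel's upright black handle, 22 mm thick and 45 mm tall, 48 mm from the axis; the rim's top is 25 mm below this point. The handle revolves freely on its pin, so it can be held and led round in a circle. Leading it takes about 10 N; the sprung foot (140 N of preload, then 20 N more in a quarter turn) makes this jump to 18 N at contact, then creep up by 1 N in a quarter turn.
There are look-alikes about, which are no part of the job. What is shaped like the block but turquoise is not meant.

How it is judged:
On the way, in this order (a step that is already met when the one before it is completed fails the run):
1. the tray is pushed fully home, the foot still clear of the block (value of joint tray above 0.0775 m and contact force between block and press below 20 N), for 0.2 s.
2. the foot has met the block (contact force between block and press above 120 N), for 0.1 s.
At the end, for the whole second after the job is handed in: Tray within 2.5 mm of home; block upright under the foot, within 5 mm; clamped by a quarter turn past contact, give or take a twelfth of a turn (60 to 120 degrees: 155 to 170 N); handwheel at rest and let go (contact force between block and press between 155 and 170 N and value of joint tray above 0.0775 m and x of block in the frame of press between -0.005 and 0.005 m and y of block in the frame of press between -0.005 and 0.005 m and angle between block's own z axis and vertical below 0.05 rad and velocity of joint wheel between -0.1 and 0.1 rad/s); the robot touches nothing.
It fails at once if the block is crushed: the screw is driven more than about 5/12 of a turn past contact (contact force between block and press above 177 N).
It also fails if it takes over 72 s, if anything falls off the work surface, if the arm or the gripper's body presses on something with over 40 N, if the wrist force passes 120 N, or if a joint passes its speed limit or range.

## Working session

There is one attempt and no reset: what is moved stays moved. The work goes in short steps, Python scripts to look and compute and a tool call to move; the robot and the scene stay as the last step left them, time stands still between calls to the robot, and variables do not carry over. Pictures are saved under pics/ and viewed, at most 10 in all, crops included, and the job is handed in when it is done.

Besides the shell and the picture viewer there is one more tool, called after "Call:" as a command line: name --argument value ..., lists and objects as JSON in quotes. drive_tool: Moves the arm, as the interface text tells. Its arguments: {"type":"object","properties":{"rows":{"type":"array"},"force":{"type":"number"}},"required":["rows"]}

```bash
mkdir -p pics; python3 - <<'E'
from rig import manip, eyes, job
import cv2, numpy as np
for n in ("scene","side"):
    im=eyes.get_image(n); cv2.imwrite(f"pics/{n}0.png",im[:,:,::-1])
    c=eyes.get_calibration(n); print(n,c)
print(manip.get_state())
E
```

```text
scene {'camera_matrix': array([[497.98966113,   0.        , 323.16066244],
       [  0.        , 497.98966113, 199.61385258],
       [  0.        ,   0.        ,   1.        ]]), 'view': array([[ 0.8039201 , -0.59462247,  0.01168771, -0.36212298],
       [ 0.39359622,  0.54666297,  0.73908161, -0.38263912],
       [-0.44586377, -0.58956232,  0.6735145 , -1.05490726],
       [ 0.        ,  0.        ,  0.        ,  1.        ]])}
side {'camera_matrix': array([[381.84305431,   0.        , 323.56841036],
       [  0.        , 381.84305431, 201.16779858],
       [  0.        ,   0.        ,   1.        ]]), 'view': array([[ 0.99952453, -0.02713467, -0.01464317, -0.52517273],
       [ 0.02780463,  0.58793585,  0.80842955, -0.2142533 ],
       [-0.01332722, -0.80845231,  0.58841078, -0.96234485],
       [ 0.        ,  0.        ,  0.        ,  1.        ]])}
{'clock': 0.1, 'qpos': array([ 1.04399973e+00,  2.76506237e-01,  1.50598216e+00,  1.24796196e-05,
        1.36068981e+00, -1.21009870e-01]), 'qd': array([ 0.00105322, -0.00103593, -0.00262329,  0.00067554,  0.00011801,
       -0.00176864]), 'effort': array([ 1.65438381e-03, -4.17701948e+01, -2.46406370e+01, -3.77734641e-04,
        5.90889249e-03, -6.31402003e-06]), 'position': array([0.22676047, 0.52792081, 0.24155046]), 'ee_rot': array([-2.58099535e-04,  2.01505401e-01,  9.79487083e-01, -7.49607145e-04]), 'contact_force': array([-0.44556222,  0.66233108,  0.06007713]), 'moment': array([ 0.04561776, -0.00764715,  0.03784052]), 'gripper_force': 0.0, 'width': 0.08498944726112266}
```

View pics/scene0.png

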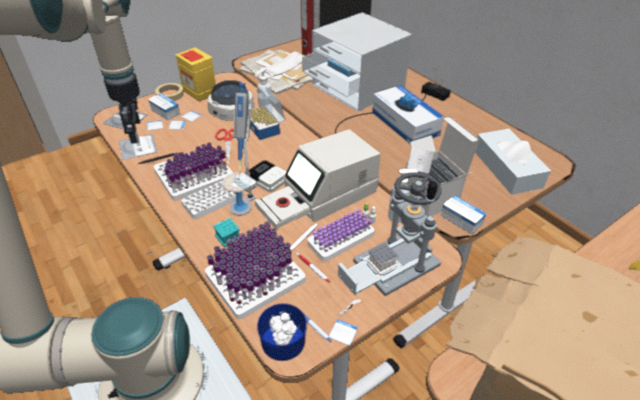

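View pics/side0.png

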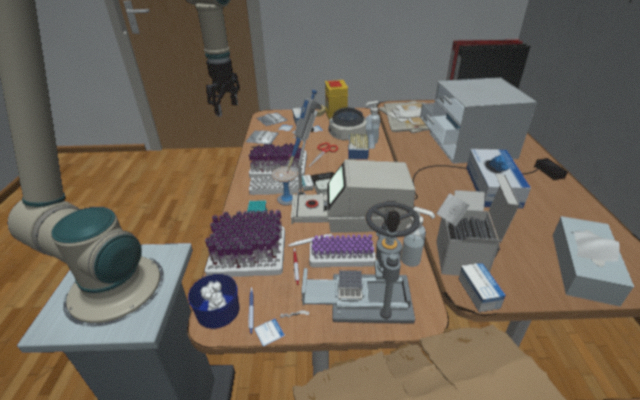

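The scene view shows the press at (410,230). Its handwheel is at about (417,188), the grey-capped block is in the tray at (383,260), and the tray front is at about (350,275). Candidates for the block are the grey-capped one at scene (383,260) / side (350,287) and the turquoise look-alike at scene (227,230) / side (257,208), which is excluded. I'll check that choice in a close crop.

```bash
python3 - <<'E'
import cv2, numpy as np
a=cv2.imread("pics/scene0.png")[165:305,335:445]; b=cv2.imread("pics/side0.png")[190:330,297:427]
f=lambda i,k:cv2.resize(i,None,fx=k,fy=k,interpolation=cv2.INTER_CUBIC)
a=f(a,3.3);b=f(b,3.3); print(a.shape,b.shape)
cv2.imwrite("pics/crop0.png",np.hstack([a,b]))
E
```

```text
(462, 363, 3) (462, 429, 3)
```

View pics/crop0.png

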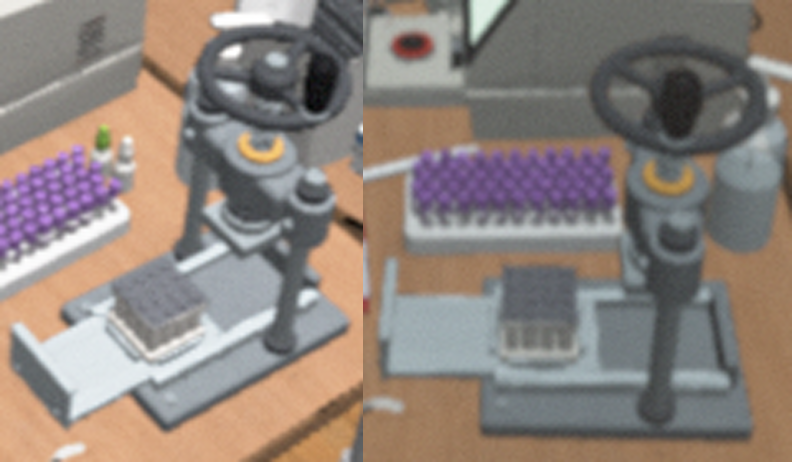

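The crop confirms it: the grey-capped block with a pale body sits in the tray nest. In the scene view the handle is at about (432,190) and the hub at (417.4,183.8). In the side view the rim centre is at about (393.4,218.8) and the handle at (392.2,221.3).

```bash
cat >h.py <<'E'
import numpy as np, cv2
from rig import manip, eyes, job
S=lambda u,v:(335+u/3.3,165+v/3.3)
D=lambda u,v:(297+(u-363)/3.3,190+v/3.3)
def PM(c):
    V=np.diag([1,-1,-1,1.])@c["view"]; return c["camera_matrix"]@V[:3]
def tri(obs):
    A=[]
    for P,(u,v) in obs: A+= [u*P[2]-P[0], v*P[2]-P[1]]
    X=np.linalg.svd(np.array(A))[2][-1]; X=X[:3]/X[3]
    e=[ (lambda q:np.round(q[:2]/q[2]-uv,1).tolist())(P@np.r_[X,1]) for P,uv in obs]
    return X.round(4),e
def plane(P,uv,z):
    u,v=uv; A=np.array([u*P[2]-P[0],v*P[2]-P[1]])
    return np.linalg.solve(A[:,:2],-A[:,3]-A[:,2]*z).round(4)
def proj(P,X):
    q=P@np.r_[X,1]; return (q[:2]/q[2]).round(1)
E
python3 - <<'E'
from h import *
A=PM(eyes.get_calibration("scene"));B=PM(eyes.get_calibration("side"))
print("rim",tri([(A,S(274,78)),(B,D(681,95))]))
print("handle",tri([(A,S(320,83)),(B,D(678,103))]))
print("capcentre",tri([(A,S(160,292)),(B,D(540,293))]))
for n,P,pts in(("scene",A,[S(63,315),S(168,425),S(347,322)]),("side",B,[D(483,434),D(750,434)])):
    for p in pts: print(n,plane(P,p,0))
print("collar",tri([(A,S(262,147)),(B,D(668,175))]))
print("tray near bottom corner",plane(A,S(70,425),.024),"nt",plane(A,S(74,380),.071),"ft",plane(A,S(15,325),.071))
print("side ft",plane(B,D(390,260),.071),plane(B,D(383,375),.024))
E
```

```text
rim (array([ 0.6679, -0.0683,  0.2471]), [[0.0, -0.1], [-0.1, 0.2]])
handle (array([ 0.6548, -0.1175,  0.2831]), [[-0.0, 0.3], [0.2, -0.5]])
capcentre (array([ 0.587 , -0.0645,  0.0724]), [[0.0, 0.1], [0.1, -0.2]])
scene [0.5566 0.007 ]
scene [ 0.5523 -0.1227]
scene [ 0.7349 -0.1311]
side [ 0.5443 -0.1263]
side [ 0.7272 -0.1333]
collar (array([ 0.665 , -0.0714,  0.1846]), [[-0.0, -0.1], [-0.0, 0.1]])
tray near bottom corner [ 0.4804 -0.0928] nt [ 0.4831 -0.0898] ft [ 0.4803 -0.025 ]
side ft [ 0.4821 -0.0283] [ 0.476  -0.0926]
```

Call:
drive_tool --rows '[[[0,0,0],[0,0,6],0],[[0,0,0],[0,0,6],0],[[0,0,0],[0,0,6],0],[[0,0,0.183],[1.6,-5.3,0],0],[[0,0,0.183],[1.6,-5.3,0],0],[[0,0,0],[1.6,-5.3,0],0],[[0,0,0],[1.6,-5.3,0],0],[[0,0,0],[1.6,-5.3,0],0]]' --force 40

```text
clock: 1.1
position: [0.307, 0.2616, 0.422]
ee_rot: [-0.0, 0.02, 1.0, -0.0]
contact_force: [0.8, 1.1, -0.0]
width: 0.0
gripper_force: 0.0
```

Call:
drive_tool --rows '[[[0,0,0],[1.6,-5.3,0],0],[[0,0,0],[1.6,-5.3,0],0],[[0,0,0],[1.6,-5.3,0],0],[[0,0,0],[1.6,-5.3,0],0],[[-0.007,-0.175,0],[1.6,-5.3,0],0],[[-0.007,-0.175,0],[1.6,-5.3,0],0],[[0,0,0],[0,0,0],0],[[0,0,0],[0,0,0],0]]'

```text
clock: 2.1
position: [0.4026, -0.0548, 0.4222]
ee_rot: [0.174, 0.02, 0.985, -0.003]
contact_force: [0.5, -0.1, 0.3]
width: 0.0001
gripper_force: 0.0
```

Call:
drive_tool --rows '[[[0,0,0],[0,0,-6.2],0],[[0,0,0],[0,0,-6.2],0],[[0,0,0],[0,0,-6.2],0],[[0,0,0],[0.5,0,-6.2],0],[[0,0,0],[1,0,-6.2],0],[[0,0,0],[1.5,-0.4,-6.2],0],[[0,0,0],[0,0,0],0],[[0,0,0],[0,0,0],0]]'

```text
clock: 3.1
position: [0.4339, -0.0571, 0.0532]
ee_rot: [0.175, 0.018, 0.984, -0.003]
contact_force: [-0.1, -0.8, 0.4]
width: 0.0001
gripper_force: 0.0
```

```bash
python3 - <<'E'
from h import *
a=eyes.get_image("scene")[165:305,335:445]; b=eyes.get_image("side")[190:330,277:427]
f=lambda i:cv2.resize(i[:,:,::-1],None,fx=3,fy=3,interpolation=cv2.INTER_CUBIC)
cv2.imwrite("pics/c1.png",np.hstack([f(a),f(b)]))
print(manip.get_state()["position"],manip.get_state()["contact_force"])
E
```

```text
[ 0.43448682 -0.05825009  0.05512402] [ 0.42045479  0.24651945 -0.23768095]
```

View pics/c1.png

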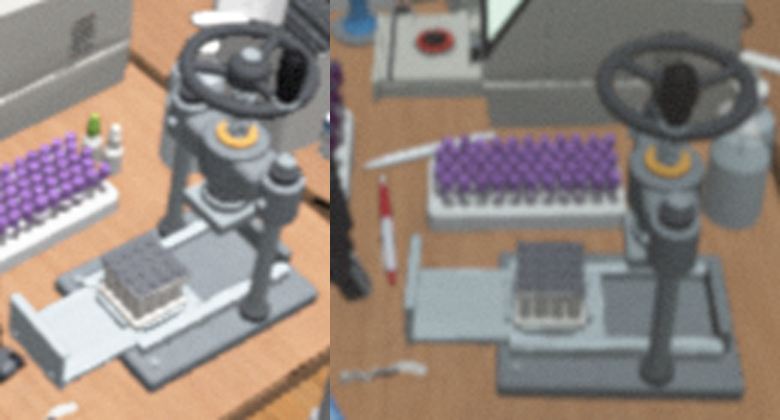

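The finger is in front of the tray's front plate: side crop finger tip at about (350,290), plate at (412,290), and nothing is touched yet. Now I push.

Call:
drive_tool --rows '[[[0,0,0],[2,-0.2,-0.3],0],[[0,0,0],[1,-0.04,0],0],[[0,0,0],[1,-0.04,0],0],[[0,0,0],[1,-0.04,0],0],[[0,0,0],[1,-0.04,0],0],[[0,0,0],[1,-0.04,0],0],[[0,0,0],[1,-0.04,0],0],[[0,0,0],[1,-0.04,0],0]]'

```text
clock: 4.2
position: [0.5231, -0.0634, 0.0487]
ee_rot: [0.174, 0.02, 0.985, -0.003]
contact_force: [-3.5, -2.6, 0.6]
width: 0.0003
gripper_force: 1.7
```

Call:
drive_tool --rows '[[[0,0,0],[0.6,-0.02,0],0],[[0,0,0],[0.3,-0.01,0],0],[[0,0,0],[0.2,0,0],0]]'

```text
clock: 4.58
position: [0.5334, -0.0636, 0.0488]
ee_rot: [0.174, 0.02, 0.985, -0.003]
contact_force: [-3.7, -2.1, -1.0]
width: 0.0001
gripper_force: 1.5
```

Call:
drive_tool --rows '[[[0,0,0],[0.4,-0.02,0],0],[[0,0,0],[0.3,-0.01,0],0],[[0,0,0],[0.2,0,0],0]]'

```text
clock: 4.95
position: [0.5426, -0.0639, 0.0489]
ee_rot: [0.174, 0.02, 0.985, -0.003]
contact_force: [-3.2, -2.6, -1.1]
width: 0.0001
gripper_force: 2.1
```

Call:
drive_tool --rows '[[[0,0,0],[0.2,0,0],0],[[0,0,0],[0.1,0,0],0],[[0,0,0],[0,0,0],0]]'

```text
clock: 5.32
position: [0.5429, -0.0634, 0.0483]
ee_rot: [0.172, 0.019, 0.985, -0.003]
contact_force: [-10.6, -3.5, 6.2]
width: 0.0001
gripper_force: 5.3
```

Call:
drive_tool --rows '[[[0,0,0],[0.2,0,0],0],[[0,0,0],[0.1,0,0],0],[[0,0,0],[0,0,0],0]]'

```text
clock: 5.7
position: [0.5431, -0.0627, 0.0474]
ee_rot: [0.169, 0.019, 0.985, -0.002]
contact_force: [-17.9, -4.1, 10.0]
width: 0.0001
gripper_force: 8.7
```

Call:
drive_tool --rows '[[[0,0,0],[-2,0,0],0],[[0,0,0],[-6,0,0],0],[[0,0,0],[-6,0,0],0],[[0,0,0],[0,0,6.2],4],[[0,0,0],[0,0,6.2],5],[[0,0,0],[0,0,6.2],5],[[0,0.175,0],[0,0,6.2],5],[[0,0.175,0],[0,0,6.2],5]]'

```text
clock: 6.7
position: [0.4109, -0.0631, 0.3409]
ee_rot: [0.03, 0.016, 0.999, -0.004]
contact_force: [1.3, -0.3, -0.4]
width: 0.0501
gripper_force: 0.0
```

Call:
drive_tool --rows '[[[0,0,0],[3,0,6.2],5],[[0,0,0],[5,0,2],5],[[0,0,0],[5,0,0],5],[[0,0,0],[4,0,0],5],[[0,0,0],[0,0,0],5],[[0,0,0],[0,0,0],5]]'

```text
clock: 7.45
position: [0.5779, -0.063, 0.4134]
ee_rot: [0.03, 0.016, 0.999, -0.003]
contact_force: [-0.6, 0.2, -0.5]
width: 0.0498
gripper_force: 0.0
```

```bash
python3 - <<'E'
from h import *
s=manip.get_state();print(s["position"],s["ee_rot"],s["contact_force"])
im=eyes.get_image("wrist");np.save("w1P.npy",PM(eyes.get_calibration("wrist")))
cv2.imwrite("pics/w1.png",im[:,:,::-1])
b=eyes.get_image("side")[150:330,280:460]; cv2.imwrite("pics/s2.png",cv2.resize(b[:,:,::-1],None,fx=3,fy=3,interpolation=cv2.INTER_CUBIC))
print(np.load("w1P.npy"), proj(np.load("w1P.npy"),[.667,-.069,.263]),proj(np.load("w1P.npy"),[.655,-.1175,.30]))
E
```

```text
[ 0.5778762  -0.06295565  0.41337053] [ 0.02954661  0.01562556  0.99943729 -0.00281717] [-0.62790048  0.24908935 -0.53132385]
[[ 1.15983364e+02  2.71354720e+02 -3.02064139e+02  1.21893943e+02]
 [ 3.28151753e+02 -1.03995426e+01 -9.62626910e+01 -1.11623421e+02]
 [ 3.37458890e-01 -1.57276855e-02 -9.41208870e-01  3.41066187e-01]] [316.2 258.5] [267.6 268.7]
```

View pics/w1.png

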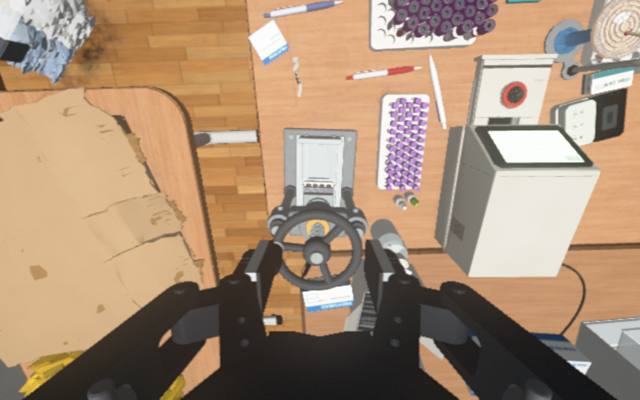

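View pics/s2.png

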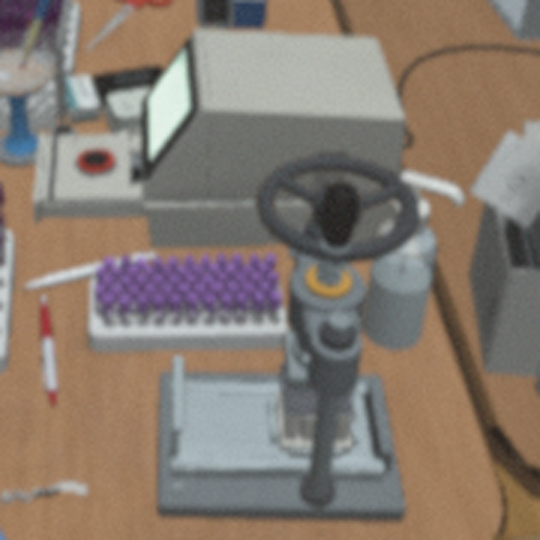

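The tray is home with the block under the foot: in the side crop the plate is at (178,410) and the block at about (315,415). In the wrist view the hub is at about (317,249), and the left finger at (262,260) hides the handle. I'll take a second wrist view from further back with the fingers wide.

Call:
drive_tool --rows '[[[0.007,0.06,0],[-2,0,0],8.5],[[0,0,0],[-2.5,0,1],8.5],[[0,0,0],[0,0,0],8.5],[[0,0,0],[0,0,0],8.5]]'

```text
clock: 8.05
position: [0.5326, -0.0632, 0.4238]
ee_rot: [0.0, 0.016, 1.0, -0.0]
contact_force: [0.2, 0.1, -0.4]
width: 0.0852
gripper_force: 0.0
```

```bash
python3 - <<'E'
from h import *
P=PM(eyes.get_calibration("wrist"));im=eyes.get_image("wrist");np.save("w2P.npy",P)
s=manip.get_state();print(s["position"],s["ee_rot"])
cv2.imwrite("pics/w2.png",im[:,:,::-1])
h=proj(P,[.667,-.069,.255]);print(h,proj(P,[.655,-.1175,.30]))
x,y=int(h[0])-75,int(h[1])-75; print("org2",x,y)
f=lambda i:cv2.resize(i,None,fx=4,fy=4,interpolation=cv2.INTER_CUBIC)[:600]
a=cv2.imread("pics/w1.png")[190:340,265:365]
cv2.imwrite("pics/c2.png",np.hstack([f(a),f(cv2.imread("pics/w2.png")[y:y+150,x:x+100])]))
E
```

```text
[ 0.53279625 -0.06323328  0.42326549] [-3.19435141e-04  1.59080831e-02  9.99873403e-01  8.85389567e-05]
[317.2 292.3] [272.  308.5]
org2 242 217
```

View pics/c2.png

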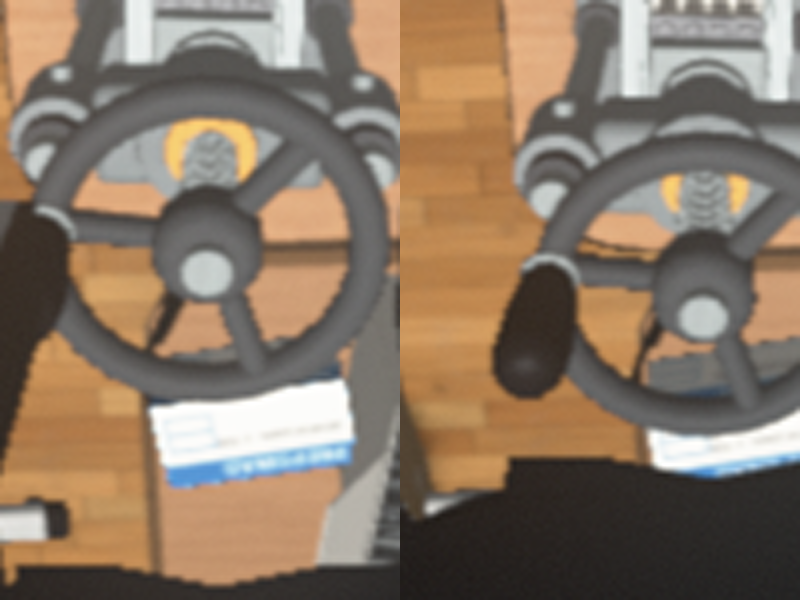

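The crop shows the hub cap at w1 (316.8,258.3) and w2 (317.8,296). In w2 the handle's base is at about (279.5,282.5) and its top at about (273.2,311).

```bash
python3 - <<'E'
from h import *
A=PM(eyes.get_calibration("scene"));B=PM(eyes.get_calibration("side"));W1=np.load("w1P.npy");W2=np.load("w2P.npy")
print("hub w1w2",tri([(W1,(316.75,258.25)),(W2,(317.75,296))]))
h=tri([(A,S(272,62)),(W1,(316.75,258.25)),(W2,(317.75,296))]);print("hub3",h)
T=lambda u,v:(242+(u-400)/4,217+v/4)
print("handle mid",tri([(A,S(320,83)),(B,D(678,103)),(W2,T(537,318))]))
print("handle top",tri([(A,S(322,62)),(B,D(680,78)),(W2,T(526,370))]))
for z in (.270,.278,.29): print(z,plane(W2,T(537,318),z))
for hm in ([.655,-.1175,.278],[.656,-.116,.270]): print(proj(A,hm),S(320,83),proj(B,hm),D(678,103),proj(W2,hm),T(537,318))
E
```

```text
hub w1w2 (array([ 0.6654, -0.0682,  0.265 ]), [[0.1, -0.0], [-0.1, 0.0]])
hub3 (array([ 0.6646, -0.0677,  0.2635]), [[0.4, -0.3], [0.5, -1.4], [0.3, -1.4]])
handle mid (array([ 0.6553, -0.1164,  0.2817]), [[-0.3, 0.4], [0.3, -0.3], [-0.7, 1.8]])
handle top (array([ 0.6549, -0.1157,  0.3   ]), [[0.1, 0.3], [0.3, -0.7], [0.1, -1.1]])
0.27 [ 0.6611 -0.1178]
0.278 [ 0.6555 -0.1162]
0.29 [ 0.6471 -0.1137]
[431.7 192.1] (431.969696969697, 190.15151515151516) [392.5 222.8] (392.45454545454544, 221.21212121212122) [275.1 296.2] (276.25, 296.5)
[430.9 194.3] (431.969696969697, 190.15151515151516) [392.5 225.6] (392.45454545454544, 221.21212121212122) [277.4 292.8] (276.25, 296.5)
```

Call:
drive_tool --rows '[[[0,0,0],[4.1,-1.8,0],5],[[0,0,0],[4.1,-1.8,0],5],[[0,0,0],[4.0,-1.7,0],5],[[0,0,0],[0,0,-4.8],5],[[0,0,0],[0,0,-4.8],5],[[0,0,0],[0,0,-4.7],5],[[0,0,0],[0,0,0],5],[[0,0,0],[0,0,0],5]]'

```text
clock: 9.1
position: [0.656, -0.1165, 0.2818]
ee_rot: [0.001, 0.016, 1.0, -0.0]
contact_force: [0.0, -0.0, 1.3]
width: 0.0501
gripper_force: 0.0
```

```bash
python3 - <<'E'
from h import *
s=manip.get_state();print(s["position"],s["qpos"],s["contact_force"])
a=eyes.get_image("scene")[115:265,365:465]; b=eyes.get_image("side")[150:300,350:450]
f=lambda i:cv2.resize(i[:,:,::-1],None,fx=4,fy=4,interpolation=cv2.INTER_CUBIC)
cv2.imwrite("pics/c3.png",np.hstack([f(a),f(b)]))
E
```

```text
[ 0.65599002 -0.11651667  0.28184532] [-2.80031336e-01  3.99141714e-01  1.22234093e+00 -2.03018435e-04
  1.51891409e+00 -1.81920229e+00] [ 0.04092116 -0.02583196  1.33651205]
```

View pics/c3.png

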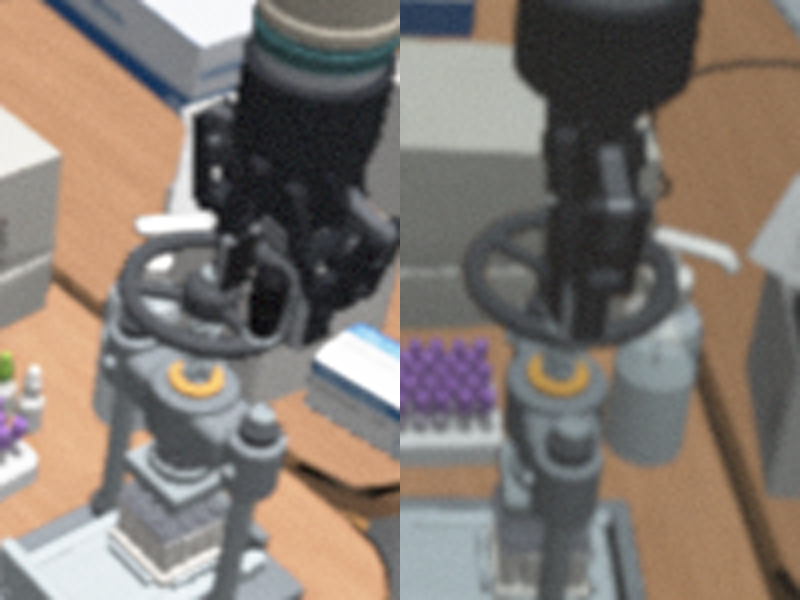

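The handle at scene crop (265,300) sits between the two fingers at (232,262) and (312,305), and the foot is still above the block. I'll close the gripper.

Call:
drive_tool --rows '[[[0,0,0],[0,0,0],1.5],[[0,0,0],[0,0,0],1.5],[[0,0,0],[0,0,0],1.5],[[0,0,0],[0,0,0],1.5]]' --force 60

```text
clock: 9.7
position: [0.6553, -0.1167, 0.2821]
ee_rot: [0.001, 0.016, 1.0, -0.001]
contact_force: [-0.8, -1.1, 5.6]
width: 0.0203
gripper_force: 58.7
```

```bash
python3 - <<'E'
import numpy as np
c=np.array([66.6,-6.85]);a0=np.deg2rad(-103.2)
# clockwise from above: angle decreases
a=a0-np.deg2rad(np.arange(0,721,15)); p=4.8*np.c_[np.cos(a),np.sin(a)]
d=np.diff(p,axis=0)
for i in range(0,24): print(i*15,d[i].round(2))
E
```

```text
0 [-1.17  0.44]
15 [-1.02  0.73]
30 [-0.79  0.97]
45 [-0.52  1.14]
60 [-0.2   1.24]
75 [0.12 1.25]
90 [0.44 1.17]
105 [0.73 1.02]
120 [0.97 0.79]
135 [1.14 0.52]
150 [1.24 0.2 ]
165 [ 1.25 -0.12]
180 [ 1.17 -0.44]
195 [ 1.02 -0.73]
210 [ 0.79 -0.97]
225 [ 0.52 -1.14]
240 [ 0.2  -1.24]
255 [-0.12 -1.25]
270 [-0.44 -1.17]
285 [-0.73 -1.02]
300 [-0.97 -0.79]
315 [-1.14 -0.52]
330 [-1.24 -0.2 ]
345 [-1.25  0.12]
```

Call:
drive_tool --rows '[[[0,0,0],[-1.17,0.44,-0.067],1.5],[[0,0,0],[-1.02,0.73,-0.067],1.5],[[0,0,0],[-0.79,0.97,-0.067],1.5],[[0,0,0],[-0.52,1.14,-0.067],1.5]]'

```text
clock: 10.2
position: [0.6211, -0.0884, 0.2797]
ee_rot: [0.002, 0.017, 1.0, -0.005]
contact_force: [1.0, -9.3, 5.6]
width: 0.0199
gripper_force: 59.7
```

```bash
cat > w.py <<'E'
from h import *
import sys
# wheel state: radial/tangential force, angle from start, about centre c
s=manip.get_state();c=np.array([.666,-.0685]);p=s["position"];r=p[:2]-c
a=np.rad2deg(np.arctan2(r[1],r[0]));u=r/np.hypot(*r);t=np.array([u[1],-u[0]]);f=s["contact_force"]
print("wound",round((-103.2-a)%360,1),"r",round(np.hypot(*r)*1e3,1),"z",round(p[2],4),"Frad",(f[:2]@u).round(1),"Ftan",(f[:2]@t).round(1),"Fz",f[2].round(1),"w",s["width"].round(4),s["clock"])
E
python3 w.py
```

```text
Traceback (most recent call last):
  File "w.py", line 6, in <module>
    print("wound",round((-103.2-a)%360,1),"r",round(np.hypot(*r)*1e3,1),"z",round(p[2],4),"Frad",(f[:2]@u).round(1),"Ftan",(f[:2]@t).round(1),"Fz",f[2].round(1),"w",s["width"].round(4),s["clock"])
                                                                                                                                                                     ^^^^^^^^^^^^^^^^
AttributeError: 'float' object has no attribute 'round'
```

Call:
drive_tool --rows '[[[0,0,0],[-0.2,1.24,-0.067],1.5],[[0,0,0],[0.12,1.25,-0.067],1.5],[[0,0,0],[0.44,1.17,-0.067],1.5],[[0,0,0],[0.73,1.02,-0.067],1.5],[[0,0,0],[0.97,0.79,-0.067],1.5],[[0,0,0],[1.14,0.52,-0.067],1.5]]'

```text
clock: 10.95
position: [0.6484, -0.0246, 0.2755]
ee_rot: [-0.004, 0.016, 1.0, -0.001]
contact_force: [-9.0, -3.6, 9.4]
width: 0.0199
gripper_force: 60.0
```

```bash
sed -i 's/s\["width"\].round(4)/round(s["width"],4)/' w.py; python3 w.py
```

```text
wound 144.9 r 47.3 z 0.2755 Frad 0.0 Ftan -9.7 Fz 9.4 w 0.0199 10.95
```

Call:
drive_tool --rows '[[[0,0,0],[1.24,0.2,-0.06],1.5]]'

```text
clock: 11.08
position: [0.6607, -0.0218, 0.2748]
ee_rot: [-0.004, 0.016, 1.0, -0.001]
contact_force: [-9.8, -1.9, 9.2]
width: 0.02
gripper_force: 59.9
```

Call:
drive_tool --rows '[[[0,0,0],[1.25,-0.12,-0.06],1.5]]'

```text
clock: 11.2
position: [0.6732, -0.0222, 0.2741]
ee_rot: [-0.004, 0.016, 1.0, 0.0]
contact_force: [-9.7, -0.1, 10.1]
width: 0.02
gripper_force: 59.9
```

Call:
drive_tool --rows '[[[0,0,0],[1.17,-0.44,-0.06],1.5]]'

```text
clock: 11.32
position: [0.685, -0.0259, 0.2735]
ee_rot: [-0.004, 0.015, 1.0, 0.001]
contact_force: [-9.7, 1.4, 9.2]
width: 0.0198
gripper_force: 59.9
```

Call:
drive_tool --rows '[[[0,0,0],[1.02,-0.73,-0.06],1.5]]'

```text
clock: 11.45
position: [0.6954, -0.0324, 0.2728]
ee_rot: [-0.004, 0.015, 1.0, 0.002]
contact_force: [-9.5, 3.4, 8.8]
width: 0.02
gripper_force: 59.9
```

```bash
python3 w.py
```

```text
wound 206.0 r 46.6 z 0.2728 Frad -3.4 Ftan -9.5 Fz 8.8 w 0.02 11.45
```

Call:
drive_tool --rows '[[[0,0,0],[0.79,-0.97,-0.067],1.5]]'

```text
clock: 11.58
position: [0.7038, -0.0412, 0.2722]
ee_rot: [-0.003, 0.015, 1.0, 0.003]
contact_force: [-8.7, 5.8, 9.0]
width: 0.0202
gripper_force: 59.9
```

Call:
drive_tool --rows '[[[0,0,0],[0.52,-1.14,-0.067],1.5]]'

```text
clock: 11.7
position: [0.7097, -0.0519, 0.2715]
ee_rot: [-0.002, 0.015, 1.0, 0.003]
contact_force: [-6.0, 9.2, 8.6]
width: 0.0203
gripper_force: 60.0
```

Call:
drive_tool --rows '[[[0,0,0],[0.2,-1.24,-0.067],1.5]]'

```text
clock: 11.82
position: [0.7128, -0.0637, 0.2709]
ee_rot: [-0.001, 0.015, 1.0, 0.004]
contact_force: [-3.3, 9.1, 6.9]
width: 0.0201
gripper_force: 59.9
```

Call:
drive_tool --rows '[[[0,0,0],[-0.12,-1.25,-0.067],1.5]]'

```text
clock: 11.95
position: [0.7127, -0.0759, 0.2703]
ee_rot: [0.0, 0.015, 1.0, 0.004]
contact_force: [0.1, 9.9, 6.8]
width: 0.0201
gripper_force: 59.9
```

```bash
python3 w.py
```

```text
wound 265.8 r 47.3 z 0.2703 Frad -1.4 Ftan -9.8 Fz 6.8 w 0.0201 11.95
```

Call:
drive_tool --rows '[[[0,0,0],[-0.44,-1.17,-0.067],1.5]]'

```text
clock: 12.08
position: [0.7096, -0.0877, 0.2696]
ee_rot: [0.002, 0.015, 1.0, 0.004]
contact_force: [1.8, 10.4, 5.1]
width: 0.02
gripper_force: 59.8
```

Call:
drive_tool --rows '[[[0,0,0],[-0.73,-1.02,-0.067],1.5]]'

```text
clock: 12.2
position: [0.7036, -0.0985, 0.269]
ee_rot: [0.003, 0.015, 1.0, 0.003]
contact_force: [4.6, 8.9, 5.2]
width: 0.02
gripper_force: 59.7
```

Call:
drive_tool --rows '[[[0,0,0],[-0.97,-0.79,-0.067],1.5]]'

```text
clock: 12.32
position: [0.6949, -0.1073, 0.2684]
ee_rot: [0.005, 0.015, 1.0, 0.003]
contact_force: [7.3, 6.4, 4.4]
width: 0.0203
gripper_force: 59.5
```

Call:
drive_tool --rows '[[[0,0,0],[-1.14,-0.52,-0.067],1.5]]'

```text
clock: 12.45
position: [0.6842, -0.1137, 0.2677]
ee_rot: [0.006, 0.015, 1.0, 0.001]
contact_force: [9.0, 4.2, 2.7]
width: 0.0201
gripper_force: 59.4
```

```bash
python3 w.py
```

```text
wound 324.8 r 48.8 z 0.2677 Frad -0.5 Ftan -9.9 Fz 2.7 w 0.0201 12.45
```

Commanded angle is 330°. No contact yet.

Call:
drive_tool --rows '[[[0,0,0],[-1.24,-0.2,-0.067],1.5]]'

```text
clock: 12.58
position: [0.6723, -0.1171, 0.2671]
ee_rot: [0.006, 0.016, 1.0, 0.0]
contact_force: [9.8, 1.6, 2.5]
width: 0.0198
gripper_force: 59.3
```

Call:
drive_tool --rows '[[[0,0,0],[-1.25,0.12,-0.067],1.5]]'

```text
clock: 12.7
position: [0.6598, -0.1174, 0.2664]
ee_rot: [0.006, 0.016, 1.0, -0.001]
contact_force: [9.1, -2.1, 2.5]
width: 0.0198
gripper_force: 59.3
```

Call:
drive_tool --rows '[[[0,0,0],[-1.17,0.44,-0.067],1.5]]'

```text
clock: 12.82
position: [0.6477, -0.1144, 0.2657]
ee_rot: [0.006, 0.016, 1.0, -0.003]
contact_force: [9.2, -4.2, 2.2]
width: 0.0201
gripper_force: 59.4
```

Call:
drive_tool --rows '[[[0,0,0],[-1.02,0.73,-0.067],1.5]]'

```text
clock: 12.95
position: [0.6367, -0.1083, 0.265]
ee_rot: [0.005, 0.016, 1.0, -0.004]
contact_force: [6.9, -7.2, 2.4]
width: 0.0201
gripper_force: 59.5
```

```bash
python3 w.py
```

```text
wound 23.1 r 49.4 z 0.265 Frad 1.7 Ftan -9.8 Fz 2.4 w 0.0201 12.95
```

Call:
drive_tool --rows '[[[0,0,0],[-0.79,0.97,-0.067],1.5]]'

```text
clock: 13.08
position: [0.6276, -0.0995, 0.2644]
ee_rot: [0.003, 0.017, 1.0, -0.005]
contact_force: [3.6, -10.3, 3.7]
width: 0.0199
gripper_force: 59.7
```

Call:
drive_tool --rows '[[[0,0,0],[-0.52,1.14,-0.067],1.5]]'

```text
clock: 13.2
position: [0.621, -0.0884, 0.2636]
ee_rot: [0.002, 0.017, 1.0, -0.005]
contact_force: [0.4, -10.9, 4.3]
width: 0.02
gripper_force: 59.8
```

Call:
drive_tool --rows '[[[0,0,0],[-0.2,1.24,-0.067],1.5]]'

```text
clock: 13.32
position: [0.6176, -0.0759, 0.2629]
ee_rot: [0.0, 0.017, 1.0, -0.005]
contact_force: [-2.0, -10.5, 6.5]
width: 0.0203
gripper_force: 59.9
```

Call:
drive_tool --rows '[[[0,0,0],[0.12,1.25,-0.067],1.5]]'

```text
clock: 13.45
position: [0.6176, -0.0629, 0.2622]
ee_rot: [-0.001, 0.017, 1.0, -0.004]
contact_force: [-3.2, -9.9, 6.5]
width: 0.0201
gripper_force: 60.0
```

```bash
python3 w.py
```

```text
wound 83.5 r 48.7 z 0.2622 Frad 2.0 Ftan -10.3 Fz 6.5 w 0.0201 13.45
```

Call:
drive_tool --rows '[[[0,0,0],[0.44,1.17,-0.067],1.5]]'

```text
clock: 13.58
position: [0.6212, -0.0504, 0.2615]
ee_rot: [-0.002, 0.016, 1.0, -0.004]
contact_force: [-6.1, -8.4, 9.0]
width: 0.0201
gripper_force: 60.1
```

Call:
drive_tool --rows '[[[0,0,0],[0.73,1.02,-0.067],1.5]]'

```text
clock: 13.7
position: [0.6277, -0.0396, 0.2608]
ee_rot: [-0.003, 0.016, 1.0, -0.003]
contact_force: [-11.4, -10.3, 10.5]
width: 0.0201
gripper_force: 60.3
```

Call:
drive_tool --rows '[[[0,0,0],[0.97,0.79,-0.067],1.5]]'

```text
clock: 13.82
position: [0.6348, -0.0324, 0.2602]
ee_rot: [-0.006, 0.016, 1.0, -0.004]
contact_force: [-16.0, -9.1, 13.0]
width: 0.0201
gripper_force: 60.5
```

Call:
drive_tool --rows '[[[0,0,0],[1.14,0.52,-0.067],1.5]]'

```text
clock: 13.95
position: [0.6452, -0.0259, 0.2596]
ee_rot: [-0.007, 0.016, 1.0, -0.003]
contact_force: [-17.5, -5.7, 13.7]
width: 0.0199
gripper_force: 60.5
```

```bash
python3 w.py
```

```text
wound 140.8 r 47.4 z 0.2596 Frad 2.6 Ftan -18.2 Fz 13.7 w 0.0199 13.95
```

Contact shows as a jump in force to about 18 N at roughly 112° of the second turn. The wheel is now at 141°, and the target is about 202°.

Call:
drive_tool --rows '[[[0,0,0],[1.24,0.2,-0.067],1.5],[[0,0,0],[1.25,-0.12,-0.067],1.5],[[0,0,0],[1.17,-0.44,-0.067],1.5]]'

```text
clock: 14.32
position: [0.6816, -0.0246, 0.2576]
ee_rot: [-0.008, 0.015, 1.0, 0.002]
contact_force: [-17.5, 5.3, 13.1]
width: 0.0201
gripper_force: 60.5
```

```bash
python3 w.py
```

```text
wound 186.3 r 46.6 z 0.2576 Frad -0.8 Ftan -18.2 Fz 13.1 w 0.0201 14.325
```

Call:
drive_tool --rows '[[[0,0,0],[1.02,-0.73,-0.067],1.5],[[0,0,0],[0,0,0],1.5]]'

```text
clock: 14.58
position: [0.6943, -0.0315, 0.2569]
ee_rot: [-0.005, 0.015, 1.0, 0.003]
contact_force: [-10.6, 5.3, 11.2]
width: 0.02
gripper_force: 60.3
```

```bash
python3 w.py
```

```text
wound 204.2 r 46.6 z 0.2569 Frad -2.3 Ftan -11.7 Fz 11.2 w 0.02 14.575
```

Call:
drive_tool --rows '[[[0,0,0],[-0.25,0.18,0.2],1.5],[[0,0,0],[0,0,0],1.5],[[0,0,0],[0,0,0],4.5],[[0,0,0],[0,0,0],4.5],[[0,0,0],[0,0,0],4.5]]'

```text
clock: 15.2
position: [0.6965, -0.033, 0.2569]
ee_rot: [-0.001, 0.016, 1.0, -0.0]
contact_force: [-0.8, 1.0, 0.1]
width: 0.0452
gripper_force: 0.0
```

Call:
drive_tool --rows '[[[0,0,0],[0,0,2],4.5],[[0,0,0],[0,0,4],4.5],[[0,0,0],[0,0,6],4.5],[[0,0,0],[0,0,4],4.5],[[0,0,0],[-4,0,0],8],[[0,0,0],[-6,0,0],8],[[0,0,0],[-6,0,0],8],[[0,0,0],[0,0,0],8]]'

```text
clock: 16.2
position: [0.5316, -0.0323, 0.4183]
ee_rot: [-0.001, 0.016, 1.0, -0.0]
contact_force: [0.2, 0.3, 1.3]
width: 0.0802
gripper_force: 0.0
```

```bash
python3 - <<'E'
from h import *
a=eyes.get_image("scene")[135:285,335:435]; b=eyes.get_image("side")[180:330,330:430]
P=PM(eyes.get_calibration("wrist"));w=eyes.get_image("wrist");
f=lambda i:cv2.resize(i[:,:,::-1],None,fx=4,fy=4,interpolation=cv2.INTER_CUBIC)
cv2.imwrite("pics/c4.png",np.hstack([f(a),f(b)]));print(manip.get_state()["contact_force"])
E
```

```text
[-0.40744064 -0.15221385  0.51805317]
```

View pics/c4.png

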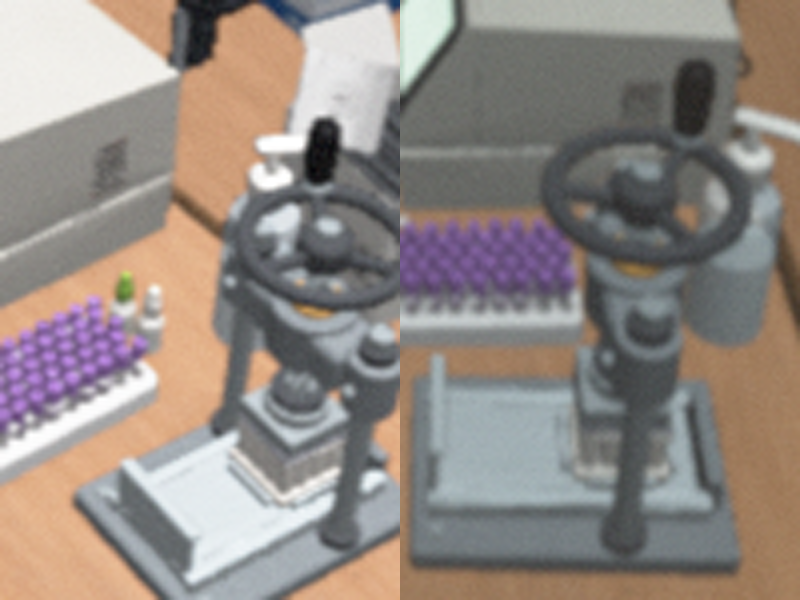

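The foot sits flat on the block (scene crop about (295,410)), the tray is home, the handle stands free at (322,150), and the arm is clear.

```bash
python3 -c "
from rig import job
print(job.sign_off())"
```

```text
the job is handed in; nothing more can be done
None
```

I pushed the tray home, wound the press about a quarter turn past contact (roughly 92° by the arm's position), let go and moved the arm clear, then handed the job in; it returned no verdict.

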